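# Set the gem lamp's click-stop dimmer for an amber stone

## Robot

A 6-joint arm with a two-finger parallel gripper is mounted at the origin on a cart in front of the work surface, level with it; the furniture and walls round the work are solid. World frame = base frame: x ahead of the robot, y to its left, z up, the work surface at z = 0. Lengths are in mm, angles in rad, forces in N, time in s.
With the tool pointing down it reaches from about 350 to 975 mm from the base axis. Payload 7.1 kg.
Tool frame: the origin (TCP) lies between the finger pads; the fingertips stand 17 mm ahead of it and the grasp point (between the pads) lies 2 mm behind it (tip_reach is the y of the fingertips in the tool frame, in mm); y points along the fingers, x is the direction in which the jaws open and shut, and the axes are right-handed (so a half turn about y gives the same grasp; the last joint's range is limited). The gripper opens to 88 mm and grips with 3 to 60 N. Pads are 20 mm wide; open, the fingers measure 115 mm over their backs; the gripper's body (75 mm by 178 mm) begins 61 mm behind the grasp point.
Start: joints at [1.237, 0.423, 1.63, -0, 1.089, -0.019], TCP at [193.485, 594.28, 239.675] pointing down, gripper open.
Joint ranges: [-3, 3], [-0.9, 2.11], [0.09, 2.58], [-1.31, 4.45], [0.11, 2.69], [-2.54, 2.54]. Speed limits (rad/s): [2.39, 2.39, 3.01, 3.14, 3.14, 3.14].

## Interface

Orientations are given as a rotation vector (axis times angle).
In Python, from workcell import get_obs, get_image, camera_model, close_job, silhouettes, tip_of, tip_reach gives the robot as it stands. The module is installed in compiled form; this text tells all that it offers.
- The arm moves only by the tool arm_command, never from a script. Its argument "targets" is a list of rows, each a list of 4 numbers: the shift along the tool's x, y, z in mm, then the turn about the tool's y in rad. A call has 1 to 20 rows; each row shifts and turns the commanded pose from where the row before left it, along the tool's axes as they then stand; what a row does not reach is not made up. A row lasts 1/12 s, in which the tool goes at most 41.7 mm and 7.16 degrees, less where a joint would pass 70% of its speed; a pose out of reach is approached as far as the arm can. A call is refused whole if a number of a shift passes 41.7 or a number of a turn 0.125, either way. A call with a gripper value outside its range is refused whole. "gripper" is the opening in per cent of the stroke, from 0 (shut) to 100 (fully open), set as the call begins (left out, the last holds). The fingers move at their own pace and stop on an object; the grip force is fixed at half the most. Time passes only in rows, so rows that do not move let the fingers close. It gives the time, the measured TCP pose, the force and the opening at its end, in the units of the state.
- get_obs(): the state, without advancing time (a new reading comes with each control period).
- get_image(name): name is "scene" or "top"; returns the picture (384x512x3 uint8, blue, green, red); there is no depth.
- camera_model(name): a dict with "mtx" (3x3 intrinsics, pixels), "position" and "orientation" of the camera in the world. Camera axes: x right, y up, looking along -z (the intrinsics and any distortion apply to the point x, -y, -z); pixel columns grow to the right and rows downward; lengths in mm; the calibration is good to about 2 mm. A picture is of the moment at which its call begins. camera_model takes no time and is no camera call.
- close_job(): hands the job in, once; it reports no verdict.
Trained networks look in the newest picture that a camera, given by its name, has taken for a name from the list of things; names that differ only in an ending like _2 or _b are one class to them, and where a whole thing is asked for, a point or a joint stands for the part that bears it (a point fixed in the world has none). Each returns a list of dicts, best first, with "conf" (0 to 1); they miss things now and then, are a little off and sometimes report something else, mostly with a low value. They report only what shows in the picture. A call takes as long as a camera call. They do not tell look-alikes from the thing itself.
- silhouettes(camera, thing): "pixels" (384x512 bool, what is visible of it) and "at" ([column, row] in pixels, amid what is visible of it).
- tip_of(camera, thing): "at" ([column, row] in pixels: a listed point, or the origin of a listed thing).
The state is a dict: "t": time; "qpos": joint angles; "qvel": joint speeds; "joint_torque": joint torques, N m; "ee_pos": TCP position; "orientation": TCP orientation; "ft_force": force on the tool from outside, world axes, zero at the start; "moment": the same for the moment, N m; "width": finger opening in mm.
Only numpy, scipy, OpenCV 4.12 (cv2) and the standard library are available. Lean on these libraries where they do the work, as an engineer would, in place of code of your own. Each camera call takes 0.05 s, during which the arm holds its last target. There are 200 camera calls.

## Task

An amber stone is to be viewed on the gem lamp. Slide the orange dimmer lever fully home to the bar mark to shut off the light, push the white stone tray along its channel over the light window until it is home against the stop, and only then slide the lever out and leave it seated at its third click, never running past it: the fourth opening is the bare beam, which would overheat the amber. Only push with the fingertips, lift nothing, and leave the tweezers, the jar and the ring box alone.

Things in the scene. Friction and masses are not known exactly. Their poses are not given: they have to be found in the camera images.
- gem_lamp: Gem lamp, fixed: flat light-grey box, 150 mm (its x) by 240 mm (its y), with a black top plate 46 mm above the bench. Origin: centre of its underside; x points to its rear (away from the robot at yaw 0), y to its left, z up; turned up to 0.3 rad about z. The lever's slot runs along its y at x = -40 mm, the tray's channel along its y at x = +25 mm.
- dimmer (a joint): Dimmer slide, m: 0 = home (light shut), grows towards the lamp's +y. A sprung ball clicks into notches at 0, 0.016 (first click), 0.032, 0.048 (third, lightest filter), 0.064 (fourth, bare opening). About 5 N frees it; half-way between notches it tips over and jumps into the next, ahead of the finger. Starts at the first or second click. End stops 1 mm past home and fourth.
- lever_top (a point): Centre of the top of the dimmer lever: an upright orange paddle, 20 mm (lamp x) by 10 mm (lamp y), that stands from 3 to 35 mm above the top plate (top 81 mm above the bench). In the lamp's frame: x = -40 mm, y = -32 mm + joint value.
- bar_mark (a point): White bar mark on the top plate beside the lever's slot, level with the lever's home, at lamp x = -29 mm, y = -32 mm. Four white dots follow towards +y, 16 mm apart and growing in size, one for each click.
- tray_center (a point): Centre (half-way up) of the white stone tray: loose, about 80 g, 46 mm (lamp x) by 58 mm (lamp y), end walls 18 mm high, side walls 12 mm, an amber cabochon in a brass ring at its middle. It stands on the top plate in its channel, 55 to 68 mm short of the window on the lamp's -y side; pushed on the outside of its -y end wall it slides along +y.
- window (a point): Centre of the 15 mm square light window, on the top plate in the channel's floor. With the tray against the stop the tray's centre stands over it.
- tray_stop (a point): Middle of the near (-y) face of the aluminium stop that closes the channel, 29 mm from the window towards the lamp's +y, 18 mm high, at half its height. The channel lies between two aluminium rails 9 mm high, 49 mm apart (1.5 mm play each side of the tray), and is open at the lamp's -y end.
- tweezers: Black tweezers, 13x127x9 mm, lying loose on the bench to the left (+y) of the lamp; leave alone. Origin: centre of the underside.
- red_jar: Small white jar with a red lid, 37 mm across, 26 mm high, loose on the bench to the left of the lamp; leave alone. Origin: centre of the underside.
- ring_box: Dark-blue closed ring box, 64x56x45 mm, loose on the bench to the right (-y) of the lamp, near its front corner; leave alone. Origin: centre of the underside.
There are look-alikes about, which are no part of the job. Of the things that look like the part that bears tray_center, the largest one is meant.

How it is judged:
By the outcome, as a careful person would: the job done as asked, in the order asked, and still so for the second after the job is handed in, with the robot touching nothing.
It also fails if it takes over 64 s, if anything falls off the work surface, if the arm or the gripper's body presses on something with over 40 N, if the wrist force passes 120 N, or if a joint passes its speed limit or range.

## Working session

There is one attempt and no reset: what is moved stays moved. The work goes in short steps, Python scripts to look and compute and a tool call to move; the robot and the scene stay as the last step left them, time stands still between calls to the robot, and variables do not carry over. Pictures are saved under pics/ and viewed, about 8 in all and at most 12, crops included, and the job is handed in when it is done.

Besides the shell and the picture viewer there is one more tool, called after "Request:" as name(argument=value, ...) on one line, values as JSON. arm_command: Moves the arm, as the interface text tells. Its arguments: {"type":"object","properties":{"targets":{"type":"array","items":{"type":"array","items":{"type":"number"}}},"gripper":{"type":"number"}},"required":["targets"]}

```bash
mkdir -p pics; cat > h.py <<'E'
import numpy as np,cv2
from scipy.spatial.transform import Rotation as R
from workcell import *
def cam(n):
    m=camera_model(n);o=np.array(m["orientation"],float)
    Rm=o if o.shape==(3,3) else R.from_rotvec(o).as_matrix() if o.size==3 else R.from_quat(o).as_matrix()
    return np.array(m["mtx"]),np.array(m["position"]),Rm
def proj(n,P):
    K,p,Rm=cam(n);c=(np.atleast_2d(P)-p)@Rm;c=c*[1,-1,-1];u=c@K.T;return u[:,:2]/u[:,2:]
def ray(n,uv,z):
    K,p,Rm=cam(n);d=np.linalg.inv(K)@[uv[0],uv[1],1];d=Rm@(d*[1,-1,-1]);return p+d*(z-p[2])/d[2]
E
python3 - <<'E'
from h import *
for n in("scene","top"):
    print(n,camera_model(n))
    im=get_image(n);cv2.imwrite(f"pics/{n}0.png",cv2.resize(im,None,fx=1.5,fy=1.5))
    for t in("gem_lamp","lever_top","bar_mark","tray_center","window","tray_stop"):
        print(t,[(np.round(d["at"],1).tolist(),round(d["conf"],2)) for d in tip_of(n,t)])
    print("sil",[(d["at"],d["pixels"].sum(),round(d["conf"],2)) for d in silhouettes(n,"tray_center")])
print(get_obs(),tip_reach if not callable(tip_reach) else '')
E
```

```text
scene {'mtx': array([[417.77057644,   0.        , 261.42837871],
       [  0.        , 417.77057644, 189.37600551],
       [  0.        ,   0.        ,   1.        ]]), 'position': array([-12.10841871, 326.14286285, 532.44145182]), 'orientation': array([ 0.56148516, -1.14373103, -2.02728123])}
gem_lamp [([193.9, 225.0], 0.23)]
lever_top [([300.3, 199.2], 0.7), ([223.8, 251.3], 0.58)]
bar_mark [([301.1, 211.2], 0.84)]
tray_center [([297.2, 188.2], 0.84), ([337.0, 192.1], 0.49), ([294.0, 176.5], 0.43)]
window [([274.5, 205.8], 0.78)]
tray_stop [([264.4, 201.0], 0.75)]
sil [([294.4, 186.4], np.int64(419), 0.71), ([337.3, 192.9], np.int64(150), 0.67), ([299.2, 174.6], np.int64(131), 0.54)]
top {'mtx': array([[459.83432851,   0.        , 261.14844673],
       [  0.        , 459.83432851, 186.9977936 ],
       [  0.        ,   0.        ,   1.        ]]), 'position': array([ 360.49959624, -131.59982277,  965.55387945]), 'orientation': array([ 0.16131499, -0.16596298, -1.62112664])}
gem_lamp [([274.6, 198.6], 0.75)]
lever_top [([209.6, 146.0], 0.7), ([284.7, 211.6], 0.64)]
bar_mark [([266.2
[... 283 characters left out ...]
(694), 0.79), ([364.7, 187.8], np.int64(246), 0.52)]
{'t': 0.8, 'qpos': array([ 1.23700959e+00,  4.23038231e-01,  1.62991294e+00, -3.97555001e-05,
        1.08860586e+00, -1.90184656e-02]), 'qvel': array([ 0.00103813,  0.00090653, -0.00116839,  0.00021525,  0.00032993,
        0.00091549]), 'joint_torque': array([-5.03640676e-04, -5.44500589e+01, -2.74031264e+01,  6.43111509e-02,
        1.66000292e-02,  1.73853584e-05]), 'ee_pos': array([193.48700137, 594.27387046, 239.7085648 ]), 'orientation': array([-1.34182652, -0.97432459,  0.97424273]), 'ft_force': array([ 0.02856196,  0.17099013, -0.32503875]), 'moment': array([ 0.03275439, -0.0404931 , -0.03222687]), 'width': 87.96932218136178} 17.0
```

View pics/scene0.png

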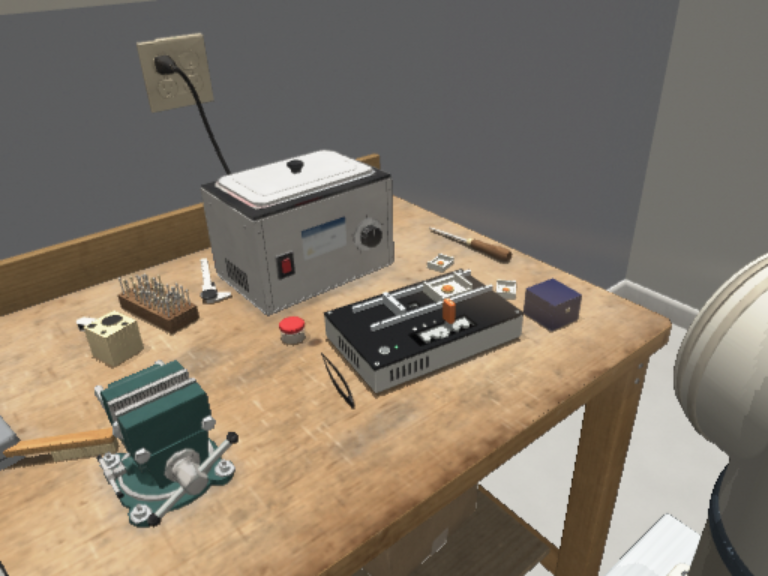

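View pics/top0.png

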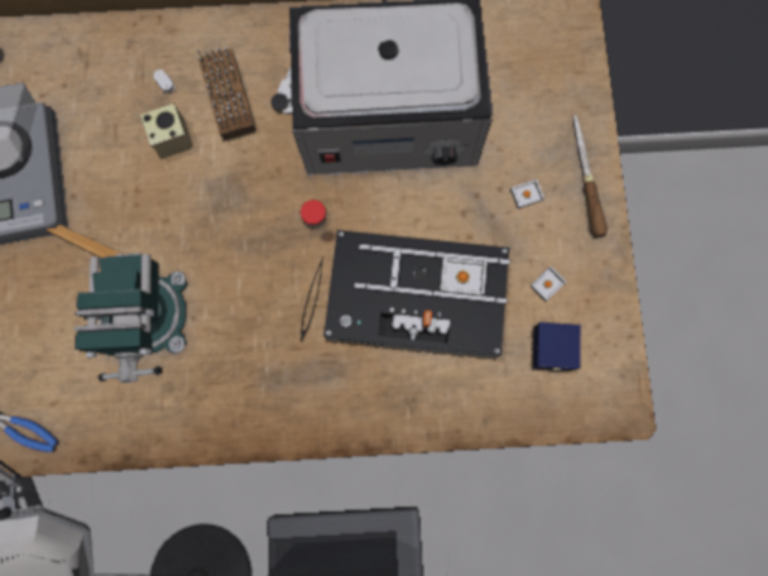

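```bash
python3 - <<'E'
from h import *
a=get_image("top")[148:248,212:352];b=get_image("scene")[170:262,210:355]
a=cv2.resize(a,(780,557),interpolation=cv2.INTER_CUBIC);cv2.imwrite("pics/ct.png",a)
b=cv2.resize(b,(780,495),interpolation=cv2.INTER_CUBIC);cv2.imwrite("pics/cs.png",b)
E
```

```text
(no output)
```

View pics/ct.png

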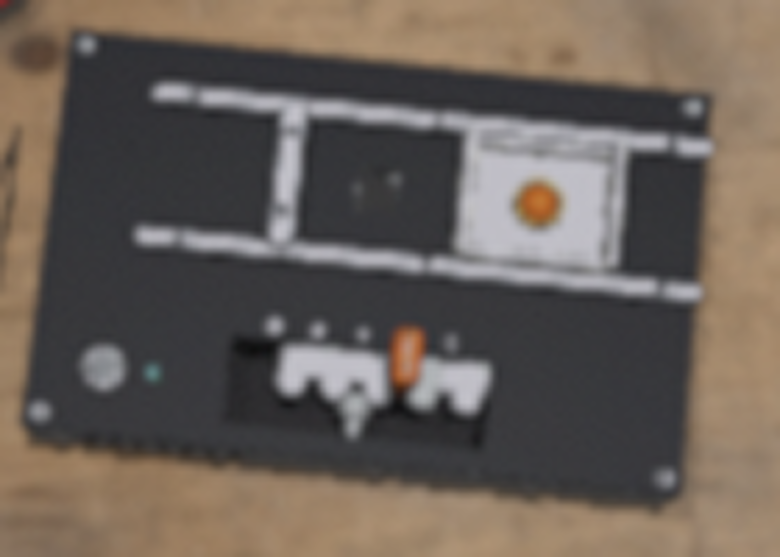

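View pics/cs.png

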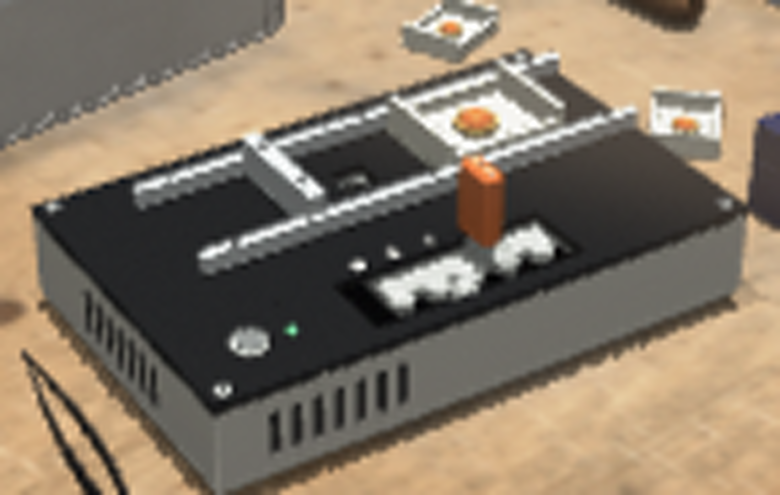

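```bash
python3 - <<'E'
from h import *
from scipy.optimize import least_squares
st,ss=780/140,780/145
T=lambda u:(np.array(u)+.5)/st-.5+[212,148]
S=lambda u:(np.array(u)+.5)/ss-.5+[210,170]
pt=[((75,120,46),T((75,30))),((75,-120,46),T((712,95))),((-75,-120,46),T((682,507))),((-75,120,46),T((22,432))),
 ((-29,-32,46),T((452,343))),((-29,0,46),T((363,334))),((-29,16,46),T((318,330))),((-29,32,46),T((273,325)))]
ps=[((75,120,46),S((35,207))),((-75,120,46),S((218,413))),((-75,-120,46),S((748,207))),
 ((-29,0,46),S((430,240))),((-29,16,46),S((393,252))),((-29,32,46),S((358,265)))]
def W(P,q):
    c,s=np.cos(q[2]),np.sin(q[2]);P=np.atleast_2d(np.array(P,float));return np.c_[q[0]+c*P[:,0]-s*P[:,1],q[1]+s*P[:,0]+c*P[:,1],P[:,2]]
def res(q,n,L): return (proj(n,W([a for a,b in L],q))-np.array([b for a,b in L])).ravel()
q0=[500,-180,0]
for nm,f in(("t",lambda q:res(q,"top",pt)),("s",lambda q:res(q,"scene",ps)),("both",lambda q:np.r_[res(q,"top",pt),res(q,"scene",ps)])):
    r=least_squares(f,q0,loss="soft_l1");print(nm,r.x,np.round(r.fun,1).tolist())
q=r.x;np.save("q.npy",q)
def L(w): c,s=np.cos(q[2]),np.sin(q[2]);d=w[:2]-q[:2];return np.round([c*d[0]+s*d[1],-s*d[0]+c*d[1]],1)
print("lever top",L(ray("top",T((410,342)),81)),L(ray("scene",S((474,163)),81)),L(ray("top",tip_of("top","lever_top")[1]["at"],81)),L(ray("scene",tip_of("scene","lever_top")[0]["at"],81)))
print("tray -y top edge",L(ray("top",T((626,205)),64)),"+y edge",L(ray("top",T((466,190)),64)))
print("tray amber",L(ray("top",T((538,203)),54)),L(ray("scene",S((476,122)),54)))
print("window",L(ray("top",T((378,186)),46)))
for c,t in(("top","ring_box"),("scene","ring_box"),("top","red_jar"),("top","tweezers")):
    d=tip_of(c,t)
    if d: w=ray(c,d[0]["at"],0);print(c,t,w,L(w),d[0]["conf"])
for i in(0,1,2):pass
o=get_obs();print(R.from_rotvec(o["orientation"]).as_matrix().round(3))
E
```

```text
t [ 5.36607021e+02 -1.73669319e+02 -1.65129748e-01] [-0.7, -0.3, 0.4, 0.1, 0.2, -1.5, -0.5, -1.0, -0.2, 0.6, 0.0, 0.5, 0.2, 0.4, 0.5, 0.4]
s [ 5.38472187e+02 -1.74442931e+02 -1.56819172e-01] [-0.7, 0.1, -0.3, -0.9, 0.2, -0.4, -0.0, 0.2, 0.4, 0.3, 0.3, 0.3]
both [ 5.37050017e+02 -1.73750105e+02 -1.63102644e-01] [-0.8, -0.4, 0.3, -0.2, 0.3, -1.8, -0.4, -1.1, -0.2, 0.3, 0.1, 0.3, 0.3, 0.2, 0.5, 0.3, -0.5, 0.3, -0.5, -0.6, 0.6, 0.3, 0.1, 0.7, 0.5, 0.8, 0.4, 0.7]Traceback (most recent call last):
  File "<stdin>", line 18, in <module>
IndexError: list index out of range
```

```bash
cat >> h.py <<'E'
import os
q=np.load("q.npy") if os.path.exists("q.npy") else [0,0,0]
def W(P,q=q):
    c,s=np.cos(q[2]),np.sin(q[2]);P=np.atleast_2d(np.array(P,float));return np.c_[q[0]+c*P[:,0]-s*P[:,1],q[1]+s*P[:,0]+c*P[:,1],P[:,2]]
def L(w):
    c,s=np.cos(q[2]),np.sin(q[2]);d=w[:2]-q[:2];return np.round([c*d[0]+s*d[1],-s*d[0]+c*d[1]],1)
E
python3 - <<'E'
from h import *
st,ss=780/140,780/145
T=lambda u:(np.array(u)+.5)/st-.5+[212,148]
S=lambda u:(np.array(u)+.5)/ss-.5+[210,170]
get_image("top");get_image("scene")
print("lever top",L(ray("top",T((410,342)),81)),L(ray("scene",S((474,163)),81)))
for c in("top","scene"):
  print([L(ray(c,d["at"],81)).tolist() for d in tip_of(c,"lever_top")])
print("tray -y top edge",L(ray("top",T((626,205)),64)),"+y edge",L(ray("top",T((466,190)),64)))
print("tray amber",L(ray("top",T((538,203)),54)),L(ray("scene",S((476,122)),54)))
print("window",L(ray("top",T((378,186)),46)))
for c,t in(("top","ring_box"),("scene","ring_box"),("top","red_jar"),("top","tweezers")):
    d=tip_of(c,t)
    if d: w=ray(c,d[0]["at"],0);print(c,t,w,L(w),d[0]["conf"])
for p in((348.4,127),(366.1,189.4)): print("decoy",L(ray("top",p,6)))
o=get_obs();print(o["t"],R.from_rotvec(o["orientation"]).as_matrix().round(3))
E
```

```text
lever top [-35.3 -15.9] [-35.4 -14.8]
[[-42.0, -18.3]]
[[-37.7, -21.3], [-100.6, 182.9]]
tray -y top edge [ 25.4 -89. ] +y edge [ 24.8 -31.2]
tray amber [ 25.  -58.2] [ 25.6 -58.6]
window [27.   0.2]
top ring_box [ 457.58095727 -356.5613698     0.        ] [ -48.7 -193.3] 0.82
scene ring_box [ 461.2577947 -365.6837824    0.       ] [ -43.6 -201.7] 0.7
top red_jar [660.29663814 -29.52157211   0.        ] [ 98.2 162.3] 0.75
top tweezers [540.97171855 -23.05560876   0.        ] [-20.6 149.3] 0.4
decoy [ 172.6 -138.6]
decoy [  37.3 -185.5]
1.35 [[ 0.31  -0.    -0.951]
 [ 0.951 -0.     0.31 ]
 [-0.    -1.     0.   ]]
```

```bash
cat >> h.py <<'E'
def where():
    o=get_obs();M=R.from_rotvec(o["orientation"]).as_matrix();p=o["ee_pos"];ly=np.array([-np.sin(q[2]),np.cos(q[2]),0]);lx=np.array([np.cos(q[2]),np.sin(q[2]),0])
    print("t",round(o["t"],2),"lamp",L(p),"z",p[2].round(1),"yawerr",np.arctan2(M[:,0]@lx,M[:,0]@ly).round(4),"F lamp",np.round([o["ft_force"]@lx,o["ft_force"]@ly,o["ft_force"][2]],1),"w",round(o["width"],1))
E
python3 - <<'E'
from h import *
where()
E
```

```text
t 1.35 lamp [-463.7  702. ] z 239.6 yawerr 0.1517 F lamp [-0.1  0.6 -0.1] w 88.1
```

Request:
arm_command(targets=[[0, 0, 0, -0.076], [0, 0, 0, -0.076], [-32, 0, -19, 0], [-32, 0, -19, 0], [-32, 0, -19, 0], [-32, 0, -19, 0], [-32, 0, -19, 0], [-32, 0, -19, 0], [-32, 0, -19, 0], [-32, 0, -19, 0], [-32, 0, -19, 0], [-32, 0, -19, 0], [-32, 0, -19, 0], [-32, 0, -19, 0], [-32, 0, -19, 0], [-32, 0, -19, 0], [-32, 0, -19, 0], [-32, 0, -19, 0], [-32, 0, -19, 0], [-32, 0, -19, 0]], gripper=36)

```text
t: 3.02
ee_pos: [438.0, -31.5, 240.0]
orientation: [-1.283, -1.089, 1.088]
ft_force: [1.0, 1.5, -1.0]
width: 31.7
```

```bash
python3 -c "
from h import *
where()"
```

```text
t 3.02 lamp [-120.8  124.3] z 240.0 yawerr -0.0 F lamp [ 0.7  1.6 -1. ] w 31.7
```

Request:
arm_command(targets=[[-28.4, 0, -16.3, 0], [-28.4, 0, -16.3, 0], [-28.4, 0, -16.3, 0], [-28.4, 0, -16.3, 0], [-28.4, 0, -16.3, 0], [0, 32, 0, 0], [0, 32, 0, 0], [0, 32, 0, 0], [0, 32, 0, 0], [0, 0, 0, 0], [0, 0, 0, 0]])

```text
t: 3.93
ee_pos: [494.1, -182.5, 110.8]
orientation: [-1.278, -1.086, 1.089]
ft_force: [-0.4, 0.0, 0.8]
width: 32.0
```

```bash
python3 -c "
from h import *
where()
b=get_image('scene')[130:262,210:355]
cv2.imwrite('pics/s2.png',cv2.resize(b,(652,594),interpolation=cv2.INTER_CUBIC))"
```

```text
t 3.93 lamp [-41.  -15.6] z 110.8 yawerr -0.0003 F lamp [-0.4 -0.1  0.8] w 32.0
```

View pics/s2.png

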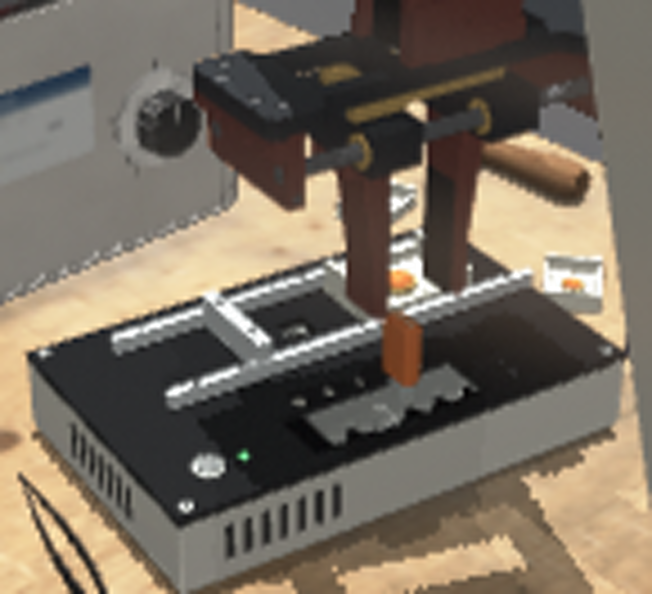

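Request:
arm_command(targets=[[0, 12, 0, 0], [0, 12, 0, 0], [0, 12, 0, 0], [-4, 0, 0, 0], [-4, 0, 0, 0], [-3, 0, 0, 0], [-3, 0, 0, 0], [-3, 0, 0, 0], [-3, 0, 0, 0], [-2, 0, 0, 0], [-2, 0, 0, 0], [-1, 0, 0, 0], [0, 0, 0, 0], [0, 0, 0, 0]])

```text
t: 5.15
ee_pos: [491.0, -207.7, 75.8]
orientation: [-1.282, -1.088, 1.088]
ft_force: [0.2, -0.4, 0.4]
width: 31.3
```

```bash
python3 -c "
from h import *
where()
for c in('top','scene'):
  get_image(c);print([(L(ray(c,d['at'],81)).tolist(),d['conf']) for d in tip_of(c,'lever_top')])"
```

```text
t 5.15 lamp [-39.9 -40.9] z 75.8 yawerr -0.0002 F lamp [ 0.3 -0.4  0.4] w 31.3
[]
[([-34.2, -39.9], 0.68)]
```

Request:
arm_command(targets=[[-1, 0, 0, 0], [-1, 0, 0, 0], [0, 0, 0, 0], [0, 0, 0, 0]])

```text
t: 5.68
ee_pos: [490.6, -209.3, 75.6]
orientation: [-1.282, -1.088, 1.088]
ft_force: [0.7, 2.4, 0.7]
width: 31.5
```

Request:
arm_command(targets=[[-0.7, 0, 0, 0], [0, 0, 0, 0], [0, 0, 0, 0]])

```text
t: 5.93
ee_pos: [490.6, -209.8, 75.7]
orientation: [-1.281, -1.089, 1.088]
ft_force: [2.3, 4.4, 0.6]
width: 31.9
```

Request:
arm_command(targets=[[-0.7, 0, 0, 0], [0, 0, 0, 0], [0, 0, 0, 0]])

```text
t: 6.18
ee_pos: [490.5, -210.3, 75.6]
orientation: [-1.281, -1.089, 1.088]
ft_force: [2.2, 6.5, 0.3]
width: 32.1
```

Request:
arm_command(targets=[[6, 0, 0, 0], [6, 0, 0, 0], [0, -25, 0, 0], [0, -25, 0, 0], [-29, 0, -22, 0], [-29, 0, -22, 0], [-29, 0, -21, 0], [0, 0, 0, 0], [0, 0, 0, 0], [0, 0, 0, 0]], gripper=36)

```text
t: 7.02
ee_pos: [541.6, -294.8, 125.2]
orientation: [-1.28, -1.087, 1.089]
ft_force: [-0.3, 0.5, -0.5]
width: 31.6
```

Request:
arm_command(targets=[[0, 0, 0, 0], [0, 0, 0, 0], [0, 0, 0, 0], [0, 0, 0, 0]], gripper=0)

```text
t: 7.35
ee_pos: [542.3, -294.8, 125.8]
orientation: [-1.281, -1.089, 1.089]
ft_force: [-0.6, 0.8, 0.5]
width: 8.4
```

```bash
python3 -c "
from h import *
where()
for c in('top','scene'):
  get_image(c);print([(L(ray(c,d['at'],81)).tolist(),d['conf']) for d in tip_of(c,'lever_top')])
b=get_image('scene')[130:262,210:355]
cv2.imwrite('pics/s3.png',cv2.resize(b,(652,594),interpolation=cv2.INTER_CUBIC))
print(proj('scene',W([[-29,-32,46],[-40,-32,81],[-40,-27,81],[-40,-16,81]]))*4.5-[945,585])"
```

```text
t 7.35 lamp [  24.8 -118.6] z 125.8 yawerr -0.001 F lamp [-0.7  0.7  0.5] w 8.4
[([-37.8, -32.0], 0.5)]
[([-34.5, -40.3], 0.83)]
[[415.54578518 361.53868017]
 [431.92195031 308.40979436]
 [422.87583443 311.51926493]
 [402.81382979 318.41528679]]
```

View pics/s3.png

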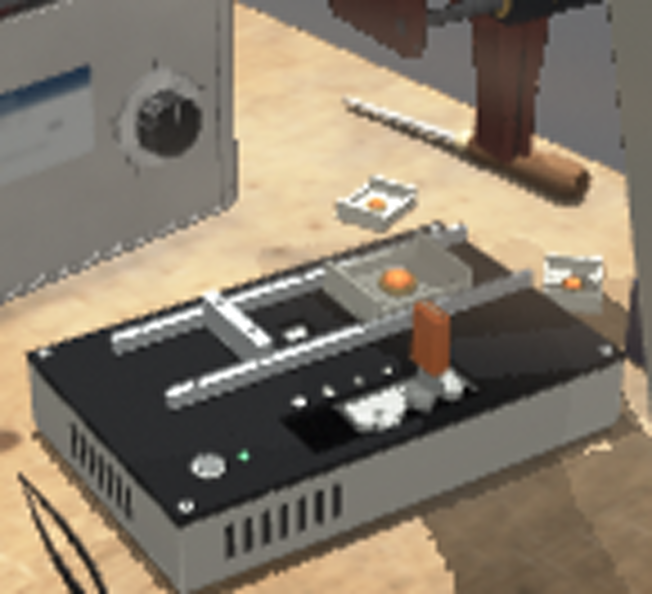

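Request:
arm_command(targets=[[0, 14, 0, 0], [0, 14, 0, 0], [0, 14, 0, 0], [0, 14, 0, 0], [0, 0, 0, 0], [5, 0, 0, 0], [5, 0, 0, 0], [3, 0, 0, 0], [3, 0, 0, 0], [3, 0, 0, 0], [3, 0, 0, 0], [3, 0, 0, 0], [0, 0, 0, 0]])

```text
t: 8.68
ee_pos: [546.7, -270.3, 70.0]
orientation: [-1.282, -1.089, 1.089]
ft_force: [0.2, -1.0, 0.7]
width: 0.4
```

```bash
python3 -c "
from h import *
where()
for c,z in(('top',55),('scene',55)):
  get_image(c);print([(L(ray(c,d['at'],z)).tolist(),d['conf']) for d in tip_of(c,'tray_center')])"
```

```text
t 8.68 lamp [ 25.2 -93.7] z 70.0 yawerr -0.0008 F lamp [ 0.4 -1.   0.7] w 0.4
[]
[([-21.5, -130.0], 0.7), ([92.3, -93.3], 0.51)]
```

Request:
arm_command(targets=[[3, 0, 0, 0], [3, 0, 0, 0], [3, 0, 0, 0], [3, 0, 0, 0], [3, 0, 0, 0], [3, 0, 0, 0], [3, 0, 0, 0], [3, 0, 0, 0], [3, 0, 0, 0], [3, 0, 0, 0], [3, 0, 0, 0], [3, 0, 0, 0], [2, 0, 0, 0], [2, 0, 0, 0], [1, 0, 0, 0], [0, 0, 0, 0]])

```text
t: 10.22
ee_pos: [553.1, -230.1, 69.7]
orientation: [-1.282, -1.089, 1.089]
ft_force: [-0.5, 0.4, -0.2]
width: 0.8
```

```bash
python3 -c "
from h import *
where()
b=get_image('scene')[130:262,210:355]
cv2.imwrite('pics/s4.png',cv2.resize(b,(652,594),interpolation=cv2.INTER_CUBIC))"
```

```text
t 10.22 lamp [ 25. -53.] z 69.7 yawerr -0.0005 F lamp [-0.6  0.3 -0.2] w 0.8
```

View pics/s4.png

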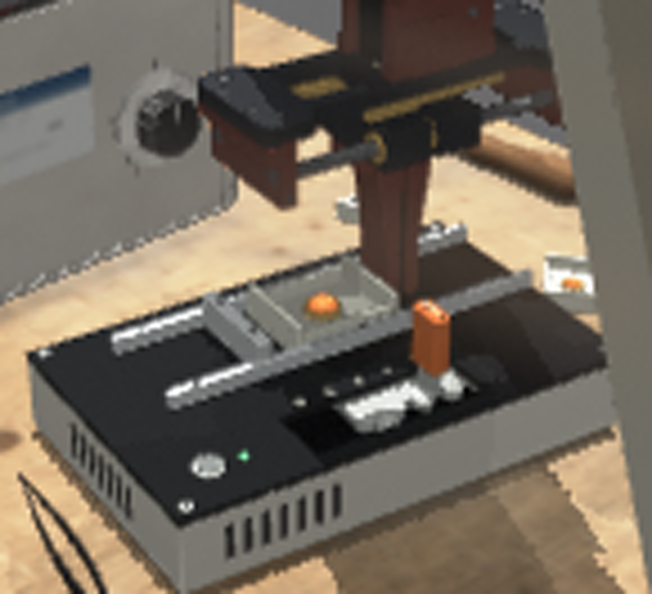

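Request:
arm_command(targets=[[1.5, 0, 0, 0], [1.5, 0, 0, 0], [1.5, 0, 0, 0], [1.5, 0, 0, 0], [1, 0, 0, 0], [1, 0, 0, 0], [1, 0, 0, 0], [0, 0, 0, 0]])

```text
t: 10.93
ee_pos: [554.6, -221.2, 69.7]
orientation: [-1.282, -1.089, 1.089]
ft_force: [-0.1, 0.3, 0.1]
width: 0.2
```

Request:
arm_command(targets=[[0.8, 0, 0, 0], [0.7, 0, 0, 0], [0, 0, 0, 0]])

```text
t: 11.18
ee_pos: [554.8, -219.9, 69.7]
orientation: [-1.282, -1.088, 1.088]
ft_force: [0.4, -0.7, 0.8]
width: 0.8
```

Request:
arm_command(targets=[[0.8, 0, 0, 0], [0.7, 0, 0, 0], [0, 0, 0, 0], [0, 0, 0, 0]])

```text
t: 11.52
ee_pos: [555.1, -218.4, 69.7]
orientation: [-1.282, -1.089, 1.088]
ft_force: [-0.1, 0.1, 0.4]
width: 0.4
```

Request:
arm_command(targets=[[0.8, 0, 0, 0], [0.7, 0, 0, 0], [0, 0, 0, 0], [0, 0, 0, 0]])

```text
t: 11.85
ee_pos: [555.3, -216.9, 69.7]
orientation: [-1.282, -1.088, 1.088]
ft_force: [0.1, -0.5, 0.1]
width: 0.1
```

Request:
arm_command(targets=[[0.8, 0, 0, 0], [0.7, 0, 0, 0], [0, 0, 0, 0], [0, 0, 0, 0]])

```text
t: 12.18
ee_pos: [555.6, -215.4, 69.7]
orientation: [-1.282, -1.089, 1.088]
ft_force: [-0.1, 0.0, -0.2]
width: 0.4
```

```bash
python3 -c "
from h import *
where()
for c,z in(('top',55),('scene',55)):
  get_image(c);print([(L(ray(c,d['at'],z)).tolist(),d['conf']) for d in tip_of(c,'tray_center')])"
```

```text
t 12.18 lamp [ 25.  -38.1] z 69.7 yawerr -0.0004 F lamp [-0.1  0.  -0.2] w 0.4
[([27.0, -169.9], 0.49)]
[([-21.5, -127.7], 0.66), ([43.0, -10.0], 0.63), ([106.6, -112.0], 0.53)]
```

Request:
arm_command(targets=[[0.8, 0, 0, 0], [0.7, 0, 0, 0], [0, 0, 0, 0], [0, 0, 0, 0]])

```text
t: 12.72
ee_pos: [555.6, -215.1, 69.8]
orientation: [-1.283, -1.088, 1.09]
ft_force: [-2.2, -6.9, 0.8]
width: 0.2
```

Request:
arm_command(targets=[[0.7, 0, 0, 0], [0.6, 0, 0, 0], [0, 0, 0, 0], [0, 0, 0, 0]])

```text
t: 13.05
ee_pos: [555.6, -215.1, 69.9]
orientation: [-1.284, -1.088, 1.091]
ft_force: [-4.4, -11.8, -0.4]
width: 0.3
```

```bash
python3 -c "
from h import *
where()
b=get_image('scene')[160:252,210:320]
cv2.imwrite('pics/s5.png',cv2.resize(b,(715,598),interpolation=cv2.INTER_CUBIC))"
```

```text
t 13.05 lamp [ 25.  -37.8] z 69.9 yawerr -0.001 F lamp [ -2.5 -12.3  -0.4] w 0.3
```

View pics/s5.png

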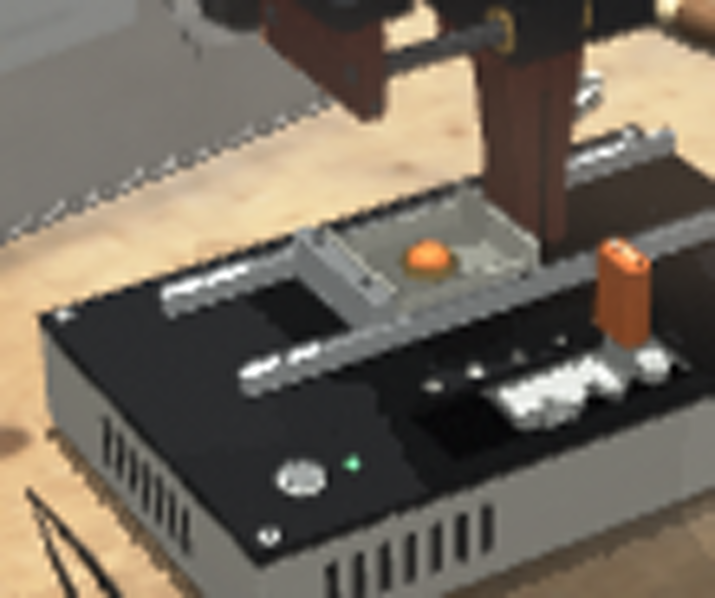

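Request:
arm_command(targets=[[-2, 0, 0, 0], [-4, 0, 0, 0], [-8, 0, 0, 0], [-10, 0, 0, 0], [0, -20, 0, 0], [0, -36, 0, 0]])

```text
t: 13.6
ee_pos: [549.4, -236.4, 122.7]
orientation: [-1.275, -1.084, 1.089]
ft_force: [0.4, -0.6, -0.6]
width: 0.6
```

Request:
arm_command(targets=[[0, 0, 30, 0], [0, 0, 35, 0], [0, 0, 0, 0], [0, 0, 0, 0], [0, 0, 0, 0], [0, 0, 0, 0], [0, 0, 0, 0], [0, 0, 0, 0]], gripper=36)

```text
t: 14.27
ee_pos: [488.7, -226.1, 125.5]
orientation: [-1.282, -1.089, 1.089]
ft_force: [0.1, -0.3, -0.4]
width: 31.7
```

```bash
python3 -c "
from h import *
where()"
```

```text
t 14.27 lamp [-39.2 -59.5] z 125.5 yawerr -0.0006 F lamp [ 0.1 -0.3 -0.4] w 31.7
```

Request:
arm_command(targets=[[14, 0, 0, 0], [13.5, 0, 0, 0], [0, 25, 0, 0], [0, 25, 0, 0], [0, 0, 0, 0], [4, 0, 0, 0], [4, 0, 0, 0], [2, 0, 0, 0], [2, 0, 0, 0], [2, 0, 0, 0], [2, 0, 0, 0], [2, 0, 0, 0], [2, 0, 0, 0], [2, 0, 0, 0], [0, 0, 0, 0], [0, 0, 0, 0]])

```text
t: 15.6
ee_pos: [495.7, -176.7, 75.5]
orientation: [-1.281, -1.088, 1.089]
ft_force: [0.3, -0.2, -0.1]
width: 31.9
```

```bash
python3 -c "
from h import *
where()
for c in('top','scene'):
  get_image(c);print([(L(ray(c,d['at'],81)).tolist(),d['conf']) for d in tip_of(c,'lever_top')])"
```

```text
t 15.6 lamp [-40.3  -9.6] z 75.5 yawerr -0.0006 F lamp [ 0.3 -0.1 -0.1] w 31.9
[]
[([-29.4, -27.1], 0.89)]
```

Request:
arm_command(targets=[[1.5, 0, 0, 0], [1.5, 0, 0, 0], [1, 0, 0, 0], [0, 0, 0, 0], [0, 0, 0, 0]])

```text
t: 16.22
ee_pos: [496.6, -173.0, 75.7]
orientation: [-1.282, -1.089, 1.089]
ft_force: [0.2, -0.5, -0.8]
width: 31.4
```

Request:
arm_command(targets=[[0.7, 0, 0, 0], [0, 0, 0, 0], [0, 0, 0, 0]])

```text
t: 16.47
ee_pos: [496.7, -172.4, 75.7]
orientation: [-1.282, -1.088, 1.088]
ft_force: [0.3, -0.3, -0.4]
width: 31.7
```

Request:
arm_command(targets=[[0.7, 0, 0, 0], [0, 0, 0, 0], [0, 0, 0, 0]])

```text
t: 16.72
ee_pos: [496.8, -171.9, 75.7]
orientation: [-1.282, -1.088, 1.089]
ft_force: [-1.1, -3.2, -0.1]
width: 31.4
```

```bash
python3 -c "
from h import *
where()"
```

```text
t 16.72 lamp [-40.   -4.7] z 75.7 yawerr -0.0004 F lamp [-0.6 -3.4 -0.1] w 31.4
```

Request:
arm_command(targets=[[1, 0, 0, 0], [1, 0, 0, 0], [1, 0, 0, 0], [1, 0, 0, 0], [1, 0, 0, 0], [1, 0, 0, 0], [1, 0, 0, 0], [1, 0, 0, 0], [1, 0, 0, 0], [1, 0, 0, 0], [1, 0, 0, 0], [1, 0, 0, 0], [0, 0, 0, 0], [0, 0, 0, 0]])

```text
t: 17.88
ee_pos: [498.8, -159.8, 75.7]
orientation: [-1.282, -1.089, 1.089]
ft_force: [0.6, -0.3, 0.2]
width: 31.2
```

```bash
python3 -c "
from h import *
where()
for c in('top','scene'):
  get_image(c);print([(L(ray(c,d['at'],81)).tolist(),d['conf']) for d in tip_of(c,'lever_top')])"
```

```text
t 17.88 lamp [-40.    7.6] z 75.7 yawerr -0.0004 F lamp [ 0.7 -0.2  0.2] w 31.2
[]
[([-29.4, -11.0], 0.9)]
```

Request:
arm_command(targets=[[1, 0, 0, 0], [1, 0, 0, 0], [1, 0, 0, 0], [1, 0, 0, 0], [0, 0, 0, 0], [0, 0, 0, 0]])

```text
t: 18.58
ee_pos: [499.4, -156.1, 75.7]
orientation: [-1.282, -1.088, 1.089]
ft_force: [-0.9, -2.5, 0.1]
width: 31.7
```

Request:
arm_command(targets=[[1, 0, 0, 0], [1, 0, 0, 0], [1, 0, 0, 0], [1, 0, 0, 0], [0, 0, 0, 0], [0, 0, 0, 0]])

```text
t: 19.08
ee_pos: [500.1, -151.8, 75.7]
orientation: [-1.282, -1.089, 1.088]
ft_force: [-0.3, -2.4, 0.2]
width: 31.6
```

```bash
python3 -c "
from h import *
where()
for c in('scene',):
  get_image(c);print([(L(ray(c,d['at'],81)).tolist(),d['conf']) for d in tip_of(c,'lever_top')])"
```

```text
t 19.08 lamp [-40.   15.7] z 75.7 yawerr -0.0004 F lamp [ 0.1 -2.5  0.2] w 31.6
[([-44.9, 0.5], 0.67)]
```

Request:
arm_command(targets=[[1, 0, 0, 0], [1, 0, 0, 0], [0, 0, 0, 0]])

```text
t: 19.43
ee_pos: [500.5, -149.7, 75.7]
orientation: [-1.282, -1.089, 1.088]
ft_force: [0.2, -1.0, -0.7]
width: 31.5
```

Request:
arm_command(targets=[[0.7, 0, 0, 0], [0, 0, 0, 0]])

```text
t: 19.6
ee_pos: [500.6, -149.1, 75.7]
orientation: [-1.282, -1.089, 1.088]
ft_force: [0.3, -0.0, -0.2]
width: 31.4
```

Request:
arm_command(targets=[[0.7, 0, 0, 0], [0, 0, 0, 0]])

```text
t: 19.77
ee_pos: [500.7, -148.5, 75.7]
orientation: [-1.282, -1.089, 1.088]
ft_force: [0.5, -0.1, -0.4]
width: 32.1
```

```bash
python3 -c "
from h import *
where()
for c in('scene',):
  get_image(c);print([(L(ray(c,d['at'],81)).tolist(),d['conf']) for d in tip_of(c,'lever_top')])"
```

```text
t 19.77 lamp [-40.   19.1] z 75.7 yawerr -0.0003 F lamp [ 0.5 -0.  -0.4] w 32.1
[([-37.2, 4.3], 0.82)]
```

Request:
arm_command(targets=[[1, 0, 0, 0], [1, 0, 0, 0], [1, 0, 0, 0], [0, 0, 0, 0], [0, 0, 0, 0]])

```text
t: 20.28
ee_pos: [501.1, -145.5, 75.7]
orientation: [-1.282, -1.088, 1.089]
ft_force: [-0.1, -0.3, 0.7]
width: 31.7
```

```bash
python3 -c "
from h import *
where()
b=get_image('scene')[160:252,210:320]
cv2.imwrite('pics/s6.png',cv2.resize(b,(715,598),interpolation=cv2.INTER_CUBIC))
print([(L(ray('scene',d['at'],81)).tolist(),d['conf']) for d in tip_of('scene','lever_top')])
print(proj('scene',W([[-40,0,81],[-40,8,81],[-40,16,81],[-40,32,81]]))*6.5-[1365,1040])"
```

```text
t 20.28 lamp [-40.  22.] z 75.7 yawerr -0.0004 F lamp [-0.1 -0.3  0.7] w 31.7
[([-37.3, 7.0], 0.88), ([-78.3, 3.1], 0.66)]
[[539.11324368 279.62064788]
 [517.48707109 287.05432969]
 [495.68357405 294.5489642 ]
 [451.53581062 309.72411481]]
```

View pics/s6.png

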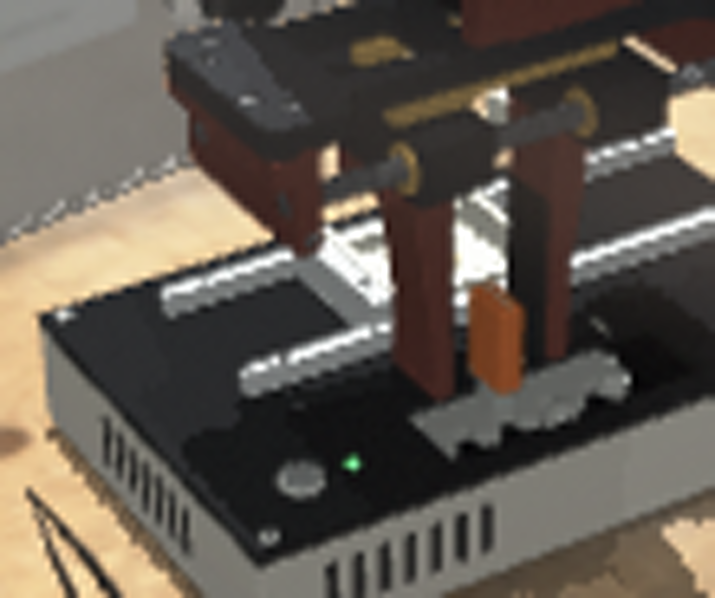

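Request:
arm_command(targets=[[-3, 0, 0, 0], [-3, 0, 0, 0], [0, -20, 0, 0], [0, -30, 0, 0], [0, -40, 0, 0], [0, -40, 0, 0], [30, 0, 25, 0], [30, 0, 25, 0], [30, 0, 25, 0], [30, 0, 25, 0], [30, 0, 20, 0], [30, 0, 20, 0], [30, 0, 0, 0], [0, 0, 0, 0], [0, 0, 0, 0], [0, 0, 0, 0]])

```text
t: 21.72
ee_pos: [396.0, 78.0, 205.7]
orientation: [-1.282, -1.089, 1.089]
ft_force: [0.4, -0.3, -0.3]
width: 31.7
```

```bash
python3 -c "
from h import *
where()
a=get_image('top')[148:248,212:352]
b=get_image('scene')[160:252,210:320]
cv2.imwrite('pics/f.png',np.hstack([cv2.resize(a,(400,286),interpolation=cv2.INTER_CUBIC),cv2.resize(b,(342,286),interpolation=cv2.INTER_CUBIC)]))
for c in('top','scene'):
  print([(L(ray(c,d['at'],81)).tolist(),round(d['conf'],2)) for d in tip_of(c,'lever_top')],[(L(ray(c,d['at'],55)).tolist(),round(d['conf'],2)) for d in tip_of(c,'tray_center')])"
```

```text
t 21.72 lamp [-180.   225.5] z 205.7 yawerr -0.0011 F lamp [ 0.5 -0.3 -0.3] w 31.7
[([-42.4, 16.8], 0.58)] [([25.6, 3.7], 0.82), ([32.5, -169.4], 0.7), ([153.2, -132.7], 0.59), ([-21.5, -29.6], 0.54)]
[([-32.6, 8.2], 0.58)] [([97.1, -93.1], 0.6), ([-28.5, -125.3], 0.58), ([35.6, 0.2], 0.52)]
```

View pics/f.png

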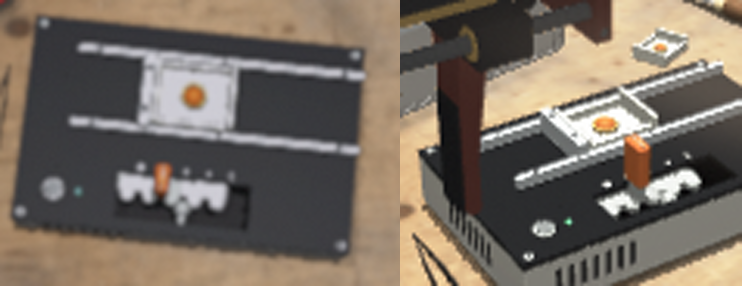

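```bash
python3 -c "
from workcell import *
print(close_job())"
```

```text
the job is handed in; nothing more can be done
None
```

The job is done and handed in at about 22 s of the 64 s allowed, with no verdict reported.

**What I did, in order:**
1. I slid the lever from the first click home to the bar mark and felt it seat at home. The picture then showed it level with the mark and all four dots uncovered.
2. I pushed the largest of the three trays, the one in the channel, until it met the stop at about 12 N. The two smaller look-alikes on the bench were not touched.
3. I stepped the lever out click by click and stopped the fingers about 5 mm short of the lever once it had jumped into the third click. It never reached the fourth. I then backed off, lifted clear and moved away.

**Last checks:**
- **Lever:** the final top picture shows it at the third dot, with the fourth dot still clear beyond it. The top camera puts the lever at lamp y = +16.8 mm, where the third click should be +16 mm.
- **Tray:** it sits against the stop in both pictures, in line with the window.
- **Robot:** the wrist force is about zero and the fingers are clear of everything.
- **Tweezers, jar and ring box:** the arm did not go near them, but I did not measure their positions again at the end.

**Disagreements:** the scene camera's detector put the lever at +8 mm. It had read about 8 mm low at home too, so I relied on the top camera and the pictures. The top camera's detector put the tray centre about 4 mm beyond the window, which the stop does not allow. I put that down to detector error and relied on the force at the stop and the pictures.

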